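Load a jar into a push-latch warmer drawer

TASK

Put the white jar that stands on the bench into the warmer with the blue drawer: press the drawer's front once so that its push latch lets it spring out, stand the jar upright in the round nest, and press the front again until the drawer stays latched shut. The warmer with the orange drawer has been left open with a jar in it: push that drawer in as well, so that in the end both are latched shut with their jars standing in their nests. Keep both jars upright and leave the other things on the bench where they are.

Things in the scene. Friction and masses are not known exactly. Their poses are not given: they have to be found in the camera images.
- jar: the jar to be warmed: white plastic jar with a white ribbed screw cap, standing alone on the bench in front at the right; 46 mm in diameter (its cap 40 mm), 84 mm high, 50 to 130 g; origin at the centre of its underside, z up its axis
- warm_jar: a second jar of the same kind, already in the nest of the orange drawer; origin at the centre of its underside, z up its axis
- blue_warmer: white bench warmer with one blue drawer, fixed to the bench; housing 160 mm deep, 123 mm high, 138 mm wide (52 mm right of the drawer's middle, 86 mm left, with a control strip). Origin on the bench under the drawer's middle line, 75 mm behind the front face; x points into the warmer, y to its left, z up. A wall shelf hangs 650 mm above the bench, from x = 0.6 m and y = 0.15 m on
- blue_warmer_press (a point): centre of the round press mark (33 mm) on the outer face of the blue drawer's front, 80 mm above the bench; moves with the drawer. x points level into the warmer (the way to press). The front is 89 mm wide and spans 14 to 112 mm above the bench; latched, it stands 20 mm proud of the housing, and presses in within its opening
- blue_warmer_nest (a point): centre of the floor of the round aluminium nest in the blue drawer, 20 mm above the bench, 58 mm behind the face of the drawer's front; axes as the press mark's. Nest rim 16 mm high, 51 mm wide inside, 66 mm outside; tray sides only 30 mm above the bench. Free from above only with the drawer out (then 57 mm in front of the housing)
- blue_warmer_drawer (a joint): travel of the blue drawer, m: 0.0007 latched shut, 0.095 out, -0.0058 at its rubber stop (1 to 2 N per mm beyond). A spring pushes it out (1.8 N out, 4.3 N shut; 2 N more at 0.1 m/s). Push latch: pushing past -0.0058, felt as a rise above 10 N (go slowly, 0.05 m/s), then letting go frees a latched drawer, which springs out in 0.7 s, or latches one that was out. Starts latched
- orange_warmer: white bench warmer with one orange drawer, fixed to the bench; housing 160 mm deep, 123 mm high, 138 mm wide (52 mm right of the drawer's middle, 86 mm left, with a control strip). Origin on the bench under the drawer's middle line, 75 mm behind the front face; x points into the warmer, y to its left, z up. A wall shelf hangs 650 mm above the bench, from x = 0.6 m and y = 0.15 m on
- orange_warmer_press (a point): centre of the round press mark (33 mm) on the outer face of the orange drawer's front, 80 mm above the bench; moves with the drawer. x points level into the warmer (the way to press). The front is 89 mm wide and spans 14 to 112 mm above the bench; latched, it stands 20 mm proud of the housing, and presses in within its opening
- orange_warmer_nest (a point): centre of the floor of the round aluminium nest in the orange drawer, 20 mm above the bench, 58 mm behind the face of the drawer's front; axes as the press mark's. Nest rim 16 mm high, 51 mm wide inside, 66 mm outside; tray sides only 30 mm above the bench. Free from above only with the drawer out (then 57 mm in front of the housing)
- orange_warmer_drawer (a joint): travel of the orange drawer, m: 0.0007 latched shut, 0.095 out, -0.0058 at its rubber stop (1 to 2 N per mm beyond). A spring pushes it out (1.8 N out, 4.3 N shut; 2 N more at 0.1 m/s). Push latch: pushing past -0.0058, felt as a rise above 10 N (go slowly, 0.05 m/s), then letting go frees a latched drawer, which springs out in 0.7 s, or latches one that was out. Starts out
- marker: black felt marker lying on the bench, 138 x 11 x 13 mm; origin under its middle
- timer: small white digital timer lying on the bench, 62 x 62 x 17 mm; origin under its middle
- tape: roll of beige tape lying flat on the bench, 69 mm across, 18 mm high; origin under its middle
There are look-alikes about, which are no part of the job. What is shaped like the warm_jar but black or purple is not meant.

How it is judged:
By the outcome, as a careful person would: the job done as asked, in the order asked, and still so for the second after the job is handed in, with the robot touching nothing.
It also fails if it takes over 72 s, if anything falls off the work surface, if the arm or the gripper's body presses on something with over 40 N, if the wrist force passes 120 N, or if a joint passes its speed limit or range.

ROBOT

A 7-joint arm with a two-finger parallel gripper is mounted at the origin on a cart in front of the work surface, level with it; the furniture and walls round the work are solid. World frame = base frame: x ahead of the robot, y to its left, z up, the work surface at z = 0. Lengths are in m, angles in rad, forces in N, time in s.
With the tool pointing down it reaches from about 0.4 to 0.85 m from the base axis. Payload 10.4 kg.
Tool frame: the origin (TCP) lies at the very end of the fingers, on their centre line; the grasp point (between the pads) lies 19 mm behind it; z points along the fingers, y is the line along which they close (so a half turn about z gives the same grasp; the last joint's range is limited). The gripper opens to 85 mm and grips with 20 to 120 N. Pads are 22 mm wide; open, the fingers measure 114 mm over their backs; the gripper's body (76 mm by 85 mm) begins 54 mm behind the grasp point. The pads swing forward as they close: fully open they stand 13 mm farther back than shut.
Start: joints at [-1.371, 0.332, -0.065, 1.46, 0.022, 1.35, -0.088], TCP at [0.138, 0.61, 0.231] pointing down, gripper open.
Joint ranges: [-2.6, 2.6], [-0.5, 2.12], [-1.47, 1.34], [0.16, 2.42], [-1.27, 4.41], [0.06, 2.06], [-2.6, 2.6]. Speed limits (rad/s): [2.22, 2.22, 2.79, 2.79, 3.14, 3.14, 3.14].

INTERFACE

Orientations are given as a unit quaternion [x, y, z, w].
In Python, from workcell import manip, vision, order gives the robot as it stands. The module is installed in compiled form; this text tells all that it offers.
- The arm moves only by the tool move_arm, never from a script. Its argument "motion" is a list of rows, each a list of 3 entries, a list of its own where there are three numbers: the shift along the tool's x, y, z scaled (see below), then the turn, a rotation vector about the tool's x, y, z scaled (see below), then the opening, from -1 (shut) to 1 (fully open). In form: [[[dx, dy, dz], [wx, wy, wz], hand], ...]. A call has 1 to 12 rows; each row shifts and turns the commanded pose from where the row before left it, along the tool's axes as they then stand; what a row does not reach is not made up. The controller multiplies each number of a shift by 0.75 m and each number of a turn by pi/4 rad. A row lasts 1/10 s, in which the tool goes at most 50 mm and 8.59 degrees, less where a joint would pass 70% of its speed; a pose out of reach is approached as far as the arm can. A call with a number of a shift or a turn outside -1 to 1 is refused whole. A call with a gripper value outside its range is refused whole. The fingers move at their own pace and stop on an object; "newtons" is the grip in N (left out, the last holds). Time passes only in rows, so rows that do not move let the fingers close. It gives the time, the measured TCP pose, the force, the opening and the grip force at its end, in the units of the state.
- manip.get_obs(): the state, without advancing time (a new reading comes with each control period).
- vision.camera(name): name is "side" or "top" or "wrist"; returns a dict with "pixels" (384x512x3 uint8, red, green, blue), "fx", "fy", "cx", "cy" (pixels), "k1" (the pictures are not rectified: a ray, as slopes to the right and down, at radius r is drawn at 1 + k1 r^2 times it, then the intrinsics apply), "R" (3x3) and "t" (3): a world point X has camera coordinates R X + t. Camera axes: x right, y down, z forward; pixel columns grow to the right and rows downward; lengths in m; the calibration is good to about 2 mm. A picture is of the moment at which its call begins. There is no depth.
- order.hand_in(): hands the job in; it is judged then, once.
The state is a dict: "clock": time; "joint_pos": joint angles; "joint_velocities": joint speeds; "tau": joint torques, N m; "position": TCP position; "ee_rot": TCP orientation; "ft_force": force on the tool from outside, world axes, zero at the start; "torque": the same for the moment, N m; "grip_width": opening from 0.0 (shut) to 1.0 (fully open); "grasp_force": force on a finger pad.
Only numpy, scipy, OpenCV 4.12 (cv2) and the standard library are available. Lean on these libraries where they do the work, as an engineer would, in place of code of your own. Each camera call takes 0.05 s, during which the arm holds its last target. There are 200 camera calls.

## Working session

There is one attempt and no reset: what is moved stays moved. The work goes in short steps, Python scripts to look and compute and a tool call to move; the robot and the scene stay as the last step left them, time stands still between calls to the robot, and variables do not carry over. Pictures are saved under pics/ and viewed, at most 10 in all, crops included, and the job is handed in when it is done.

Besides the shell and the picture viewer there is one more tool, called after "Emit:" as name([rows], argument=value, ...), one row to a line, values as JSON. move_arm: Moves the arm, as the interface text tells. Its arguments: {"type":"object","properties":{"motion":{"type":"array"},"newtons":{"type":"number"}},"required":["motion"]}

```bash
mkdir -p pics; cat > h.py <<'E'
import numpy as np, cv2, json
from scipy.spatial.transform import Rotation as Ro
from workcell import manip, vision, order
def save(n,f):
    c=vision.camera(n); cv2.imwrite(f'pics/{f}.png',c['pixels'][:,:,::-1])
    np.savez(f'pics/{f}.npz',**c); return c
def load(f): return np.load(f'pics/{f}.npz')
def ray(c,u,v):
    d=np.array([(u-c['cx'])/c['fx'],(v-c['cy'])/c['fy']]);s=d.copy()
    for _ in range(20): s=d/(1+c['k1']*(s@s))
    R=c['R'];w=R.T@np.r_[s,1];return -R.T@c['t'],w/np.linalg.norm(w)
def atz(c,u,v,z):
    o,w=ray(c,u,v);return o+w*(z-o[2])/w[2]
def tri(*l):
    A=np.zeros((3,3));b=np.zeros(3);rs=[ray(*x) for x in l]
    for o,w in rs:
        P=np.eye(3)-np.outer(w,w);A+=P;b+=P@o
    p=np.linalg.solve(A,b);return p,[np.linalg.norm((np.eye(3)-np.outer(w,w))@(p-o)) for o,w in rs]
def proj(c,X):
    p=c['R']@np.array(X)+c['t'];s=p[:2]/p[2];s=s*(1+c['k1']*(s@s));return s*[c['fx'],c['fy']]+[c['cx'],c['cy']]
E
python3 - <<'E'
from h import *
a=save('side','s0');b=save('top','t0');save('wrist','w0')
cv2.imwrite('pics/both.png',cv2.resize(np.vstack([a['pixels'],b['pixels']])[:,:,::-1],(448,600)) if 0 else cv2.resize(np.hstack([a['pixels'],b['pixels']])[:,:,::-1],(800,300)))
for c in(a,b):print(-c['R'].T@c['t'],c['R'][2],c['fx'])
o=manip.get_obs();print(o)
E
```

```text
[ 0.77271433 -0.87904238  1.51232257] [-0.14767617  0.51067108 -0.8469987 ] 479.0241709821631
[ 0.45503985 -0.0332891   1.39975307] [ 0.07556832  0.00494819 -0.99712835] 486.6462751663798
{'clock': 0.15, 'joint_pos': array([-1.37056115,  0.332706  , -0.06467651,  1.46072879,  0.02159923,
        1.34990365, -0.08850336]), 'joint_velocities': array([ 3.78373580e-05, -2.90039507e-03,  2.18351907e-03, -3.16912821e-03,
       -6.80741347e-04, -9.06973579e-04, -1.09337807e-04]), 'tau': array([ 8.78438186e-04, -6.25831389e+01,  4.93076106e-02, -3.91850603e+01,
        1.63048028e-02,  7.55355810e-03, -1.80060835e-05]), 'position': array([0.13807423, 0.60927412, 0.23072093]), 'ee_rot': array([ 1.11191781e-01,  9.93798829e-01, -5.24364085e-04, -3.25042810e-05]), 'ft_force': array([ 0.09842477,  0.52428183, -0.75639495]), 'torque': array([ 0.04364816,  0.01026351, -0.00400641]), 'grasp_force': 0.0, 'grip_width': 0.9995172691738539}
```

View pics/s0.png

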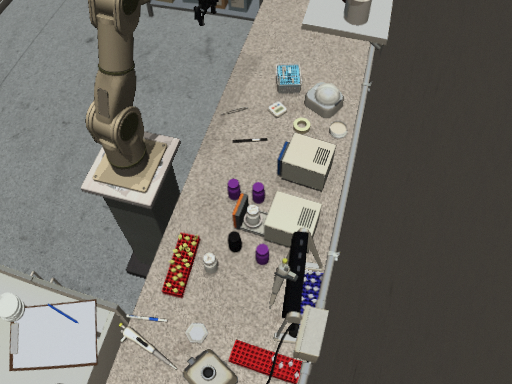

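View pics/t0.png

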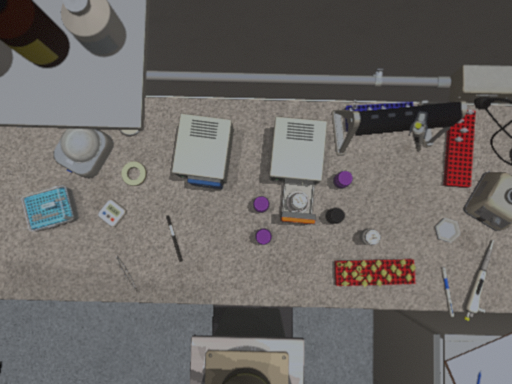

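The side view shows the white jar at (209,261), the warm_jar in the orange drawer at (253,214), and the blue front at (283,160). In the top view they are at (371,237), (299,201) and (205,183).
Possible mistakes for the white jar in the top view: warm_jar (299,201), black jar (335,215), purple jars (261,204), (263,236) and (344,179), and white hex item (447,230). I choose the lone white jar at (371,237) and check it in a close crop.

```bash
python3 - <<'E'
from h import *
a=load('s0')['pixels'];b=load('t0')['pixels']
A=cv2.resize(a[120:300,160:360],None,fx=4,fy=4,interpolation=cv2.INTER_CUBIC)[:600]
A=cv2.resize(a[130:280,190:340],(600,600),interpolation=cv2.INTER_CUBIC)
B=cv2.resize(b[110:260,165:390],(800,533),interpolation=cv2.INTER_CUBIC)
cv2.imwrite('pics/cA.png',A[:,:,::-1]);cv2.imwrite('pics/cB.png',B[:,:,::-1])
E
```

```text
(no output)
```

View pics/cA.png

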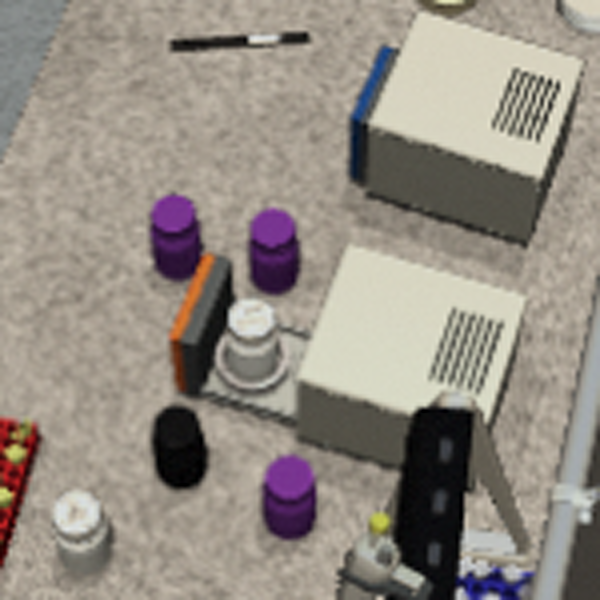

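View pics/cB.png

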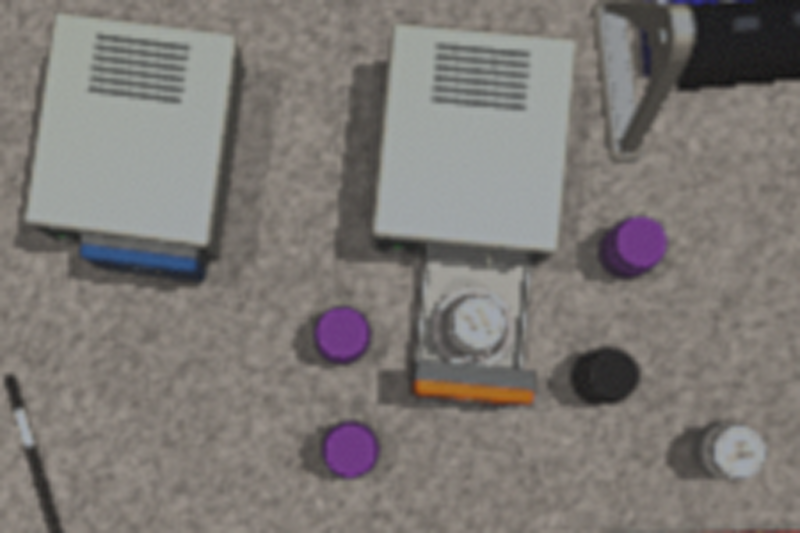

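```bash
cat > m.py <<'E'
from h import *
from scipy.optimize import least_squares as LS
s=load('s0');t=load('t0')
fa=lambda p:(190+(p[0]+.5)/4-.5,130+(p[1]+.5)/4-.5)
fb=lambda p:(165+(p[0]+.5)/3.5556-.5,110+(p[1]+.5)/3.5533-.5)
for n,a,b in(('jar',(79,513),(738,452)),('warm',(252,318),(475,322))):
    print(n,tri((s,*fa(a)),(t,*fb(b))))
W={'blue':({0:(415,14),1:(582,62),2:(540,177),3:(368,130)},{0:(28,222),3:(206,245),2:(235,38),1:(57,15)}),
'orange':({0:(350,247),1:(525,296),3:(302,378)},{0:(377,237),3:(556,249),2:(574,40),1:(395,27)})}
# corners FL,RL,RR,FR with front face at local x=-.075
loc=np.array([[-.075,.086],[.085,.086],[.085,-.052],[-.075,-.052]])
def W2(q,p,z):
    c,d=np.cos(q[2]),np.sin(q[2]);return [q[0]+c*p[0]-d*p[1],q[1]+d*p[0]+c*p[1],z]
for n,(A,B) in W.items():
    for k in A: 
        if k in B: print(n,k,np.round(tri((s,*fa(A[k])),(t,*fb(B[k])))[0],4))
    f=lambda q:np.concatenate([proj(s,W2(q,loc[k],q[3]))-fa(A[k]) for k in A]+[proj(t,W2(q,loc[k],q[3]))-fb(B[k]) for k in B])
    r=LS(f,[.7,0,0,.12]);q=r.x;print(n,'pose x y yaw height',np.round(q,4),'res px',np.round(r.fun,1))
    d=.0007 if n=='blue' else .095
    for nm,p,z in(('press shut',[-.075-.0193-.0007,0],.08),('press now',[-.075-.0193-d,0],.08),('nest out',[-.075-.0193-.095+.058,0],.02)):
        print(nm,np.round(W2(q,p,z),4))
    fx=-.075-.0193-d
    for y in(.0445,-.0445):print('face top corner top-crop',(proj(t,W2(q,[fx,y],.112))-[165,110]+.5)*3.555,'side',(proj(s,W2(q,[fx,y],.112))-[190,130]+.5)*4)
E
python3 m.py
```

```text
jar (array([ 0.44431155, -0.3306795 ,  0.0778567 ]), [np.float64(0.0013110614838286354), np.float64(0.0013110614838286981)])
warm (array([ 0.53570466, -0.12841789,  0.09491072]), [np.float64(0.00015732906146607225), np.float64(0.00015732906146596727)])
blue 0 [0.5997 0.2076 0.1168]
blue 1 [0.758  0.1923 0.1173]
blue 2 [0.744  0.058  0.1188]
blue 3 [0.587  0.0752 0.1086]
blue pose x y yaw height [ 0.6659  0.1173 -0.0974  0.1141] res px [ 0.4 -0.2  0.2  0.1  0.1  1.  -0.1 -0.4 -0.7  0.5  0.8  0.4  0.3 -0.4
 -0.7 -0.1]
press shut [0.5713 0.1266 0.08  ]
press now [0.5713 0.1266 0.08  ]
nest out [0.5352 0.1301 0.02  ]
face top corner top-crop [ 78.06817732 257.91443765] side [381.9847634   42.65388786]
face top corner top-crop [196.10558687 272.45405725] side [349.49911763 117.15402806]
orange 0 [ 0.5987 -0.0517  0.1143]
orange 1 [ 0.755  -0.0621  0.1184]
orange 3 [ 0.5922 -0.1851  0.1183]
orange pose x y yaw height [ 0.6677 -0.1405 -0.0591  0.1147] res px [-0.8 -0.4  0.8  0.1 -1.5  1.2 -0.9 -0.6  0.7  0.4  0.1 -0.1 -0.9 -0.7]
press shut [ 0.5729 -0.1349  0.08  ]
press now [ 0.4788 -0.1293  0.08  ]
nest out [ 0.5367 -0.1327  0.02  ]
face top corner top-crop [417.14644663 392.90234971] side [204.68538335 251.26885872]
face top corner top-crop [536.63934338 403.09542942] side [168.65489983 338.38361339]
```

```bash
cat > g.py <<'E'
import sys
from h import *
# g.py x y z yaw [rows]: yaw = heading of tool -x in world, tool straight down
def plan(x,y,z,yaw,n=None):
    o=manip.get_obs();R=Ro.from_quat(o['ee_rot'])
    T=Ro.from_matrix(np.array([[-np.cos(yaw),-np.sin(yaw),0],[-np.sin(yaw),np.cos(yaw),0],[0,0,-1]]).T)
    d=np.array([x,y,z])-o['position'];w=(R.inv()*T).as_rotvec()
    n=n or int(np.ceil(max(np.linalg.norm(d)/.045,np.linalg.norm(w)/.14,1)))
    print('t',round(o['clock'],2),'pos',o['position'].round(4),'F',o['ft_force'].round(1),'| rows',n,
     'turn/row',(w/n/(np.pi/4)).round(4),'shift/row',[ (v/n/.75).round(4).tolist() for v in (R.apply(d,True),T.apply(d,True))])
if __name__=='__main__': plan(*map(float,sys.argv[1:5]),int(sys.argv[5]) if len(sys.argv)>5 else None)
E
python3 g.py .50 .134 .2 -.097 16
```

```text
t 0.15 pos [0.1381 0.6093 0.2307] F [ 0.1  0.5 -0.8] | rows 16 turn/row [-0.0001 -0.     -0.01  ] shift/row [[-0.0382, -0.032, 0.0026], [-0.0339, -0.0365, 0.0026]]
```

Emit:
move_arm([
  [[0,0,0],[0,0,-0.16],-1],
  [[-0.045,-0.0485,0.0035],[0,0,0],-1],
  [[-0.045,-0.0485,0.0035],[0,0,0],-1],
  [[-0.045,-0.0485,0.0035],[0,0,0],-1],
  [[-0.045,-0.0485,0.0035],[0,0,0],-1],
  [[-0.045,-0.0485,0.0035],[0,0,0],-1],
  [[-0.045,-0.0485,0.0035],[0,0,0],-1],
  [[-0.045,-0.0485,0.0035],[0,0,0],-1],
  [[-0.045,-0.0485,0.0035],[0,0,0],-1],
  [[-0.045,-0.0485,0.0035],[0,0,0],-1],
  [[-0.045,-0.0485,0.0035],[0,0,0],-1],
  [[-0.045,-0.0485,0.0035],[0,0,0],-1],
], newtons=40)

```text
clock: 1.35
position: [0.4696, 0.1735, 0.2025]
ee_rot: [0.048, 0.999, 0.0, 0.0]
ft_force: [0.6, 0.9, 1.2]
grip_width: 0.003
grasp_force: 0.0
```

```bash
python3 g.py .525 .131 .072 -.097
```

```text
t 1.35 pos [0.4696 0.1735 0.2025] F [0.6 0.9 1.2] | rows 4 turn/row [0.0002 0.0001 0.    ] shift/row [[-0.0197, -0.0123, 0.0435], [-0.0198, -0.0123, 0.0435]]
```

Emit:
move_arm([
  [[-0.018,-0.012,0.0435],[0,0,0],-1],
  [[-0.018,-0.012,0.0435],[0,0,0],-1],
  [[-0.018,-0.012,0.0435],[0,0,0],-1],
  [[-0.018,-0.012,0.0435],[0,0,0],-1],
  [[0,0,0],[0,0,0],-1],
  [[0,0,0],[0,0,0],-1],
])

```text
clock: 1.95
position: [0.5187, 0.1341, 0.0718]
ee_rot: [0.049, 0.999, -0.0, -0.001]
ft_force: [0.3, 1.0, -0.1]
grip_width: 0.003
grasp_force: 0.0
```

```bash
python3 g.py .555 .129 .072 -.097 4
```

```text
t 1.95 pos [0.5187 0.1341 0.0718] F [ 0.3  1.  -0.1] | rows 4 turn/row [-0.0003 -0.0004 -0.0003] shift/row [[-0.0122, -0.0005, -0.0001], [-0.0122, -0.0005, -0.0001]]
```

Emit:
move_arm([
  [[-0.0125,-0.001,0],[0,0,0],-1],
  [[-0.0125,-0.001,0],[0,0,0],-1],
  [[-0.0125,-0.001,0],[0,0,0],-1],
  [[-0.0067,0,0],[0,0,0],-1],
  [[-0.0067,0,0],[0,0,0],-1],
  [[0,0,0],[0,0,0],-1],
])

```text
clock: 2.55
position: [0.5574, 0.1282, 0.0719]
ee_rot: [0.049, 0.999, -0.0, 0.0]
ft_force: [-0.3, -0.4, 0.4]
grip_width: -0.001
grasp_force: 0.0
```

Not in contact yet; continuing slowly.

Emit:
move_arm([
  [[-0.0053,0,0],[0,0,0],-1],
  [[-0.0053,0,0],[0,0,0],-1],
  [[0,0,0],[0,0,0],-1],
])

```text
clock: 2.85
position: [0.5643, 0.1276, 0.0716]
ee_rot: [0.048, 0.999, -0.0, -0.001]
ft_force: [-4.0, 0.1, 1.2]
grip_width: -0.003
grasp_force: 0.0
```

Emit:
move_arm([
  [[-0.0053,0,0],[0,0,0],-1],
  [[-0.0053,0,0],[0,0,0],-1],
  [[0,0,0],[0,0,0],-1],
])

```text
clock: 3.15
position: [0.5705, 0.1272, 0.0713]
ee_rot: [0.048, 0.999, -0.0, -0.002]
ft_force: [-14.1, 0.7, 4.9]
grip_width: -0.001
grasp_force: 0.0
```

Emit:
move_arm([
  [[0.02,0,0],[0,0,0],-1],
  [[0.04,0,0],[0,0,0],-1],
  [[0.04,0,0],[0,0,0],-1],
  [[0.04,0,0],[0,0,0],-1],
  [[0.04,0,0],[0,0,0],-1],
  [[0.02,0,-0.05],[0,0,0],-1],
  [[0,0,-0.06],[0,0,0],0.8],
  [[0,0,-0.06],[0,0,0],0.8],
  [[0,0,-0.06],[0,0,0],0.8],
  [[0,0,0],[0,0,0],0.8],
])

```text
clock: 4.15
position: [0.4261, 0.1424, 0.2506]
ee_rot: [0.049, 0.999, 0.003, 0.004]
ft_force: [0.2, 0.1, 0.2]
grip_width: 0.68
grasp_force: 0.0
```

```bash
python3 - <<'E'
from h import *
t=save('top','t1');w=save('wrist','w1')
b=cv2.resize(t['pixels'][140:230,160:260],(444,400),interpolation=cv2.INTER_CUBIC)
im=np.hstack([cv2.resize(w['pixels'],(356,400))if 0 else cv2.resize(w['pixels'],(400,300)),np.zeros((300,4,3),np.uint8),cv2.resize(b,(333,300))])
cv2.imwrite('pics/c1.png',im[:,:,::-1]);print(-w['R'].T@w['t'],w['R'],w['fx'])
for yw,X in(('nest',[.5352,.1301,.036]),):print(proj(w,X))
E
python3 g.py .444 -.33 .2 -.3
```

```text
[0.34003384 0.1492642  0.38965881] [[ 0.09692727  0.99527554  0.00563087]
 [ 0.93895401 -0.09331576  0.33114579]
 [ 0.33010676 -0.02680993 -0.9435628 ]] 312.63207741732896
[253.44888362 243.64328791]
t 4.25 pos [0.424  0.1416 0.2454] F [-0.1  0.1 -1.2] | rows 11 turn/row [0.0003 0.0003 0.0235] shift/row [[-0.0079, -0.0567, 0.0054], [-0.0192, -0.0539, 0.0055]]
```

View pics/c1.png

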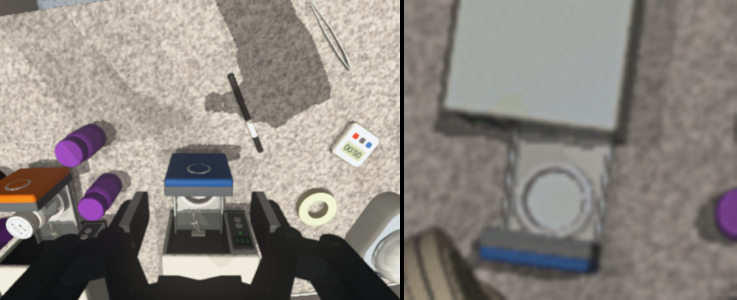

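The drawer is out. The wrist view shows the blue front at (198,170) with its nest behind it at about (198,195), and the top crop shows the empty nest ring at (555,201). Next I move forward to look at the nest with the wrist camera.

Emit:
move_arm([
  [[-0.05,0,0],[0,0,0],0.9],
  [[-0.06,0,0],[0,0,0],0.9],
  [[0,0,0],[0,0,0],0.9],
  [[0,0,0],[0,0,0],0.9],
])

```text
clock: 4.65
position: [0.5053, 0.1327, 0.2424]
ee_rot: [0.049, 0.999, -0.001, -0.001]
ft_force: [-0.4, 0.8, 0.3]
grip_width: 0.948
grasp_force: 0.0
```

```bash
python3 - <<'E'
from h import *
w=save('wrist','w2');u,v=proj(w,[.5352,.1301,.036]);print(u,v,manip.get_obs()['position'])
x,y=int(u)-50,int(v)-45;print(x,y)
cv2.imwrite('pics/c2.png',cv2.resize(w['pixels'][y:y+90,x:x+100],(600,540),interpolation=cv2.INTER_CUBIC)[:,:,::-1])
t=load('t1');print(atz(t,205.3,200.4,.036))
E
```

```text
255.80419293390233 186.20905753506753 [0.5047426  0.13308679 0.24302314]
205 141
[0.53243005 0.12809739 0.036     ]
```

View pics/c2.png

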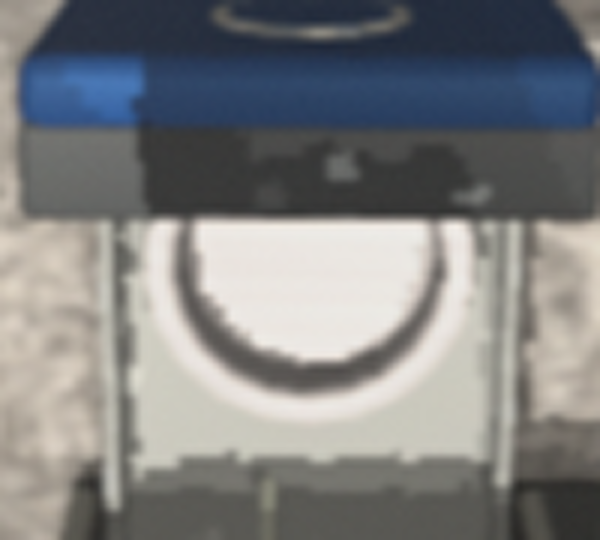

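The nest ring's outer edges are at x=143 and 474 and its bottom at y=424 in the crop. The inner edges are at x=177 and 444, with the bottom at y=393.

```bash
python3 - <<'E'
from h import *
from scipy.optimize import least_squares as LS
w=load('w2');a=np.linspace(0,2*np.pi,721)
def ext(c,r,z=.036):
    P=np.array([proj(w,[c[0]+r*np.cos(t),c[1]+r*np.sin(t),z]) for t in a]);P=(P-[205,141]+.5)*6-.5
    return np.r_[P[:,0].min(),P[:,0].max(),P[:,1].max()]
obs=np.r_[143,474,424,177,444,393]
r=LS(lambda c:np.r_[ext(c,.033,c[2]),ext(c,.0255,c[2])]-obs,[.535,.13,.036],diff_step=1e-3);print(r.x,r.fun)
r=LS(lambda c:np.r_[ext(c,.033),ext(c,.0255)]-obs,[.535,.13],diff_step=1e-3);print(r.x,r.fun)
E
python3 g.py .444 -.33 .2 -.3 12
```

```text
[0.53489842 0.13055664 0.03494491] [-1.60303448  3.61027066  1.76739169  2.59791094 -4.60543413 -1.75553275]
[0.53447508 0.13059591] [-2.12316145  4.13035228  1.84635373  2.19589177 -4.20363752 -1.78052441]
t 4.7 pos [0.5047 0.1331 0.243 ] F [0.  0.2 0. ] | rows 12 turn/row [-0.0002 -0.0002  0.0215] shift/row [[0.0017, -0.0519, 0.0049], [-0.0088, -0.0512, 0.0048]]
```

```bash
python3 g.py .43 -.33 .24 -.097 11
```

```text
t 4.7 pos [0.5047 0.1331 0.243 ] F [0.  0.2 0. ] | rows 11 turn/row [-0.0002 -0.0002 -0.0001] shift/row [[0.0036, -0.0567, 0.0005], [0.0036, -0.0567, 0.0004]]
```

Emit:
move_arm([
  [[0.0036,-0.0567,0],[0,0,0],1],
  [[0.0036,-0.0567,0],[0,0,0],1],
  [[0.0036,-0.0567,0],[0,0,0],1],
  [[0.0036,-0.0567,0],[0,0,0],1],
  [[0.0036,-0.0567,0],[0,0,0],1],
  [[0.0036,-0.0567,0],[0,0,0],1],
  [[0.0036,-0.0567,0],[0,0,0],1],
  [[0.0036,-0.0567,0],[0,0,0],1],
  [[0.0036,-0.0567,0],[0,0,0],1],
  [[0.0036,-0.0567,0],[0,0,0],1],
  [[0.0036,-0.0567,0],[0,0,0],1],
  [[0,0,0],[0,0,0],1],
])

```text
clock: 5.9
position: [0.4274, -0.334, 0.2443]
ee_rot: [0.052, 0.999, -0.001, -0.0]
ft_force: [-0.7, 0.1, -0.2]
grip_width: 0.997
grasp_force: 0.0
```

```bash
python3 - <<'E'
from h import *
w=save('wrist','w3');u,v=proj(w,[.444,-.331,.084]);print(u,v,manip.get_obs()['position'])
x,y=int(u)-60,int(v)-50;print(x,y)
cv2.imwrite('pics/c3.png',cv2.resize(w['pixels'][y:y+110,x:x+120],(600,550),interpolation=cv2.INTER_CUBIC)[:,:,::-1])
E
```

```text
259.8984649848373 186.94198541680007 [ 0.42860908 -0.33123515  0.24410081]
199 136
```

View pics/c3.png

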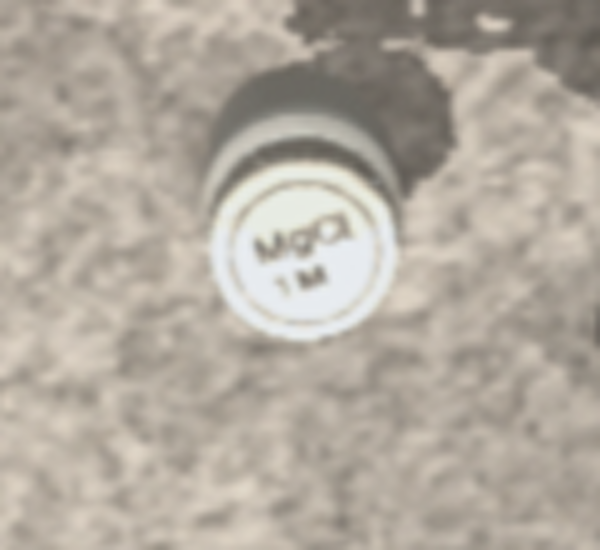

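The lone white jar's cap, labelled "MgCl 1 M", is centred at (305,251) in the crop, which confirms the choice.

```bash
python3 - <<'E'
from h import *
w=load('w3');t=load('t0');s=load('s0')
U=(199+305.5/5-.5,136+251.5/5-.5)
B=(165+738.5/3.5556-.5,110+452.5/3.5533-.5);A=(190+79.5/4-.5,130+513.5/4-.5)
print(atz(w,*U,.084),tri((w,*U),(t,*B)),tri((w,*U),(s,*A)))
E
python3 g.py .444 -.331 .115 -.097; python3 g.py .444 -.331 .029 -.097
```

```text
[ 0.4427471  -0.33118129  0.084     ] (array([ 0.44336507, -0.33081709,  0.08125349]), [np.float64(0.0004945391946424555), np.float64(0.0004945391946423375)]) (array([ 0.44520065, -0.33079261,  0.07775645]), [np.float64(0.0006379457028762801), np.float64(0.0006379457028761696)])
t 5.95 pos [ 0.4286 -0.3312  0.2441] F [ 0.2  1.2 -0.2] | rows 3 turn/row [ 0.0001 -0.0002 -0.0021] shift/row [[-0.0068, 0.0008, 0.0574], [-0.0068, 0.0008, 0.0574]]
t 5.95 pos [ 0.4286 -0.3312  0.2441] F [ 0.2  1.2 -0.2] | rows 5 turn/row [ 0.0001 -0.0001 -0.0012] shift/row [[-0.0041, 0.0005, 0.0574], [-0.0041, 0.0005, 0.0574]]
```

Emit:
move_arm([
  [[-0.0095,0.001,0.05],[0,0,0],1],
  [[-0.0095,0.001,0.05],[0,0,0],1],
  [[0,0,0.047],[0,0,0],1],
  [[0,0,0.047],[0,0,0],1],
  [[0,0,0.047],[0,0,0],1],
  [[0,0,0.046],[0,0,0],1],
  [[0,0,0],[0,0,0],1],
  [[0,0,0],[0,0,0],1],
])

```text
clock: 6.75
position: [0.4451, -0.3281, 0.0298]
ee_rot: [0.048, 0.999, 0.001, -0.0]
ft_force: [0.2, -0.8, 0.3]
grip_width: 0.997
grasp_force: 0.0
```

Emit:
move_arm([
  [[0,-0.002,0],[0,0,0],0.4],
  [[0,0,0],[0,0,0],0.2],
  [[0,0,0],[0,0,0],0],
  [[0,0,0],[0,0,0],-0.1],
  [[0,0,0],[0,0,0],-0.3],
  [[0,0,0],[0,0,0],-0.6],
  [[0,0,0],[0,0,0],-1],
  [[0,0,0],[0,0,0],-1],
], newtons=30)

```text
clock: 7.55
position: [0.4456, -0.3311, 0.0306]
ee_rot: [0.049, 0.999, -0.0, 0.001]
ft_force: [-0.2, 0.8, 9.3]
grip_width: 0.518
grasp_force: 29.5
```

Emit:
move_arm([
  [[0,0,-0.015],[0,0,0],-1],
  [[0,0,-0.04],[0,0,0],-1],
  [[0,0,-0.06],[0,0,0],-1],
  [[0,0,-0.06],[0,0,0],-1],
  [[0,0,-0.06],[0,0,0],-1],
  [[0,0,-0.02],[0,0,0],-1],
  [[0,0,0],[0,0,0],-1],
])

```text
clock: 8.25
position: [0.4455, -0.3314, 0.2229]
ee_rot: [0.049, 0.999, -0.0, 0.002]
ft_force: [-0.1, -1.1, -2.2]
grip_width: 0.513
grasp_force: 31.1
```

```bash
python3 - <<'E'
from h import *
w=save('wrist','w4');s=save('side','s4')
o=manip.get_obs();p=o['position'];print(p)
x,y=[int(k) for k in proj(s,p)];print(x,y)
b=s['pixels'][y-45:y+45,x-45:x+45]
im=np.hstack([cv2.resize(w['pixels'],(480,360)),cv2.resize(b,(320,360),interpolation=cv2.INTER_CUBIC)[:, :320]])
cv2.imwrite('pics/c4.png',im[:,:,::-1])
E
python3 g.py .5347 .1305 .21 -.097
```

```text
[ 0.44439351 -0.33025024  0.21951745]
204 239
t 8.35 pos [ 0.4444 -0.3303  0.2195] F [ 0.3  1.  -0.7] | rows 11 turn/row [ 0.0001 -0.0001  0.    ] shift/row [[-0.0055, 0.0566, 0.0012], [-0.0055, 0.0566, 0.0012]]
```

View pics/c4.png

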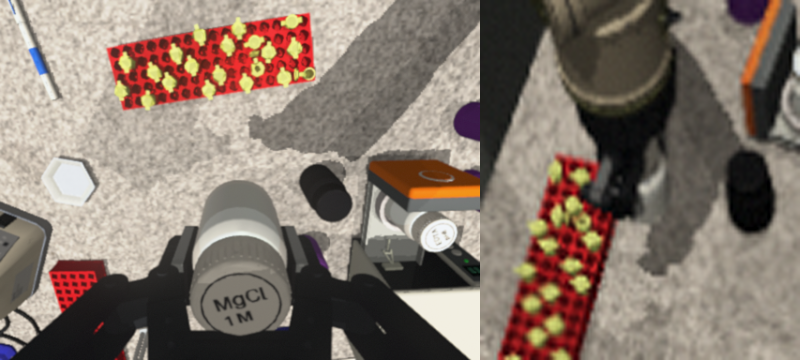

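The held jar looks upright, with its cap centred at about (240,303) in the left panel, which is (256,323) in the full picture.

```bash
python3 - <<'E'
from h import *
w=load('w4');p=np.array([ 0.4444,-0.3303,0.2195])
R=w['R'];print((w['R'].T@[0,0,1]))
for dz in(.050,.054,.058):
    q=atz(w,239*512/480,303*384/360,p[2]+dz);print(dz,q-p)
    print([ (proj(w,q+[a*.02,b*.02,0])*480/512).round(1).tolist() for a,b in((1,0),(-1,0),(0,1),(0,-1))])
E
```

```text
[ 0.32881031 -0.03132389 -0.94387636]
0.05 [ 0.00353373 -0.0016839   0.05      ]
[[243.5, 338.9], [234.0, 262.2], [287.7, 299.1], [190.8, 306.6]]
0.054 [-0.00011087 -0.0013287   0.054     ]
[[243.6, 340.4], [233.7, 260.3], [289.9, 298.9], [188.7, 306.7]]
0.058 [-0.00375547 -0.00097351  0.058     ]
[[243.8, 342.0], [233.5, 258.2], [292.2, 298.7], [186.5, 306.9]]
```

Emit:
move_arm([
  [[-0.0055,0.0566,0.001],[0,0,0],-1],
  [[-0.0055,0.0566,0.001],[0,0,0],-1],
  [[-0.0055,0.0566,0.001],[0,0,0],-1],
  [[-0.0055,0.0566,0.001],[0,0,0],-1],
  [[-0.0055,0.0566,0.001],[0,0,0],-1],
  [[-0.0055,0.0566,0.001],[0,0,0],-1],
  [[-0.0055,0.0566,0.001],[0,0,0],-1],
  [[-0.0055,0.0566,0.001],[0,0,0],-1],
  [[-0.0055,0.0566,0.001],[0,0,0],-1],
  [[-0.0055,0.0566,0.001],[0,0,0],-1],
  [[-0.0055,0.0566,0.001],[0,0,0],-1],
  [[0,0,0],[0,0,0],-1],
])

```text
clock: 9.55
position: [0.5337, 0.1363, 0.2092]
ee_rot: [0.044, 0.999, -0.0, -0.002]
ft_force: [-0.1, -0.0, -1.6]
grip_width: 0.517
grasp_force: 31.2
```

Emit:
move_arm([
  [[0,0,0],[0,0,0],-1],
  [[0,0,0],[0,0,0],-1],
])

```text
clock: 9.75
position: [0.5346, 0.1282, 0.2109]
ee_rot: [0.049, 0.999, -0.001, -0.001]
ft_force: [0.0, -0.3, -1.2]
grip_width: 0.517
grasp_force: 31.2
```

```bash
python3 g.py .5347 .1305 .09 -.097 5;python3 g.py .5347 .1305 .09 -.097 5
```

```text
t 9.75 pos [0.5346 0.1282 0.2109] F [ 0.  -0.3 -1.2] | rows 5 turn/row [-0.0004 -0.0005 -0.0004] shift/row [[-0.0, 0.0007, 0.0322], [0.0, 0.0006, 0.0322]]
t 9.75 pos [0.5346 0.1282 0.2109] F [ 0.  -0.3 -1.2] | rows 5 turn/row [-0.0004 -0.0005 -0.0004] shift/row [[-0.0, 0.0007, 0.0322], [0.0, 0.0006, 0.0322]]
```

Settled; lower to just above the nest rim (jar bottom about 46 mm above the bench).

Emit:
move_arm([
  [[0,0.0007,0.037],[0,0,0],-1],
  [[0,0.0007,0.037],[0,0,0],-1],
  [[0,0.0007,0.037],[0,0,0],-1],
  [[0,0.0007,0.037],[0,0,0],-1],
  [[0,0,0.03],[0,0,0],-1],
  [[0,0,0],[0,0,0],-1],
  [[0,0,0],[0,0,0],-1],
  [[0,0,0],[0,0,0],-1],
])

```text
clock: 10.55
position: [0.5362, 0.1314, 0.0801]
ee_rot: [0.049, 0.999, 0.0, 0.001]
ft_force: [0.8, 0.0, 0.7]
grip_width: 0.513
grasp_force: 31.2
```

```bash
python3 - <<'E'
from h import *
P=[];
for i in range(6):
    s=vision.camera('side');P.append(manip.get_obs()['position'])
print(np.mean(P,0),np.std(P,0))
s=save('side','s5');t=save('top','t5')
x,y=[int(k) for k in proj(s,[.53,.13,.06])]
b=s['pixels'][y-28:y+28,x-32:x+32]
x,y=[int(k) for k in proj(t,[.53,.13,.06])]
d=t['pixels'][y-28:y+28,x-32:x+32]
cv2.imwrite('pics/c5.png',np.hstack([cv2.resize(k,(400,350),interpolation=cv2.INTER_CUBIC) for k in(b,d)])[:,:,::-1])
E
```

```text
[0.53592692 0.13178796 0.07967635] [0.0002295  0.00010195 0.00033411]
```

View pics/c5.png

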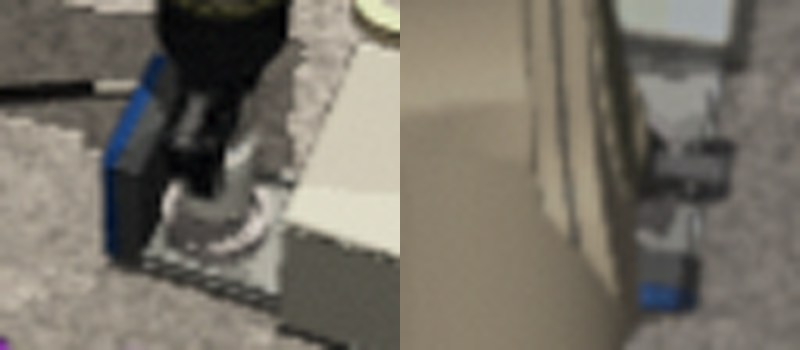

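The jar hangs over the nest ring, which shows at (215,225) in the left panel. Lowering slowly while watching the force.

Emit:
move_arm([
  [[0.0008,-0.0015,0.006],[0,0,0],-1],
  [[0,0,0.008],[0,0,0],-1],
  [[0,0,0.008],[0,0,0],-1],
  [[0,0,0],[0,0,0],-1],
  [[0,0,0],[0,0,0],-1],
])

```text
clock: 11.45
position: [0.5345, 0.1305, 0.0619]
ee_rot: [0.049, 0.999, -0.0, -0.0]
ft_force: [0.0, -0.5, -0.4]
grip_width: 0.515
grasp_force: 31.2
```

Emit:
move_arm([
  [[0,0,0.006],[0,0,0],-1],
  [[0,0,0.006],[0,0,0],-1],
  [[0,0,0.0025],[0,0,0],-1],
  [[0,0,0],[0,0,0],-1],
])

```text
clock: 11.85
position: [0.5346, 0.1306, 0.051]
ee_rot: [0.049, 0.999, -0.0, -0.0]
ft_force: [-0.2, 0.0, -0.7]
grip_width: 0.514
grasp_force: 31.1
```

Emit:
move_arm([
  [[0,0,0.002],[0,0,0],-1],
  [[0,0,0],[0,0,0],-1],
  [[0,0,0],[0,0,0],0.3],
  [[0,0,0],[0,0,0],0.6],
  [[0,0,0],[0,0,0],0.8],
  [[0,0,0],[0,0,0],0.8],
])

```text
clock: 12.45
position: [0.5346, 0.1307, 0.0497]
ee_rot: [0.049, 0.999, 0.0, -0.0]
ft_force: [-0.1, -0.8, -0.6]
grip_width: 0.901
grasp_force: 0.0
```

Emit:
move_arm([
  [[0,0,-0.03],[0,0,0],0.8],
  [[0,0,-0.06],[0,0,0],0.8],
  [[0,0,-0.06],[0,0,0],0.8],
  [[0,0,-0.06],[0,0,0],0.8],
  [[0.06,0,0],[0,0,0],-1],
  [[0.06,0,0],[0,0,0],-1],
  [[0.04,0,0],[0,0,0],-1],
  [[0,0,0],[0,0,0],-1],
])

```text
clock: 13.25
position: [0.4123, 0.1431, 0.2074]
ee_rot: [0.047, 0.999, 0.001, -0.0]
ft_force: [1.1, 0.5, -0.2]
grip_width: 0.217
grasp_force: 0.0
```

```bash
python3 - <<'E'
from h import *
w=save('wrist','w6');s=save('side','s6')
x,y=[int(k) for k in proj(s,[.53,.13,.06])]
b=s['pixels'][y-28:y+28,x-32:x+32]
cv2.imwrite('pics/c6.png',np.hstack([cv2.resize(b,(400,350),interpolation=cv2.INTER_CUBIC),cv2.resize(w['pixels'],(400,350))])[:,:,::-1])
E
python3 g.py .43 .141 .072 -.097
```

```text
t 13.35 pos [0.4152 0.1425 0.2077] F [0.1 0.1 0.3] | rows 4 turn/row [0.0004 0.0002 0.0003] shift/row [[-0.0049, -0.0001, 0.0452], [-0.005, -0.0, 0.0452]]
```

View pics/c6.png

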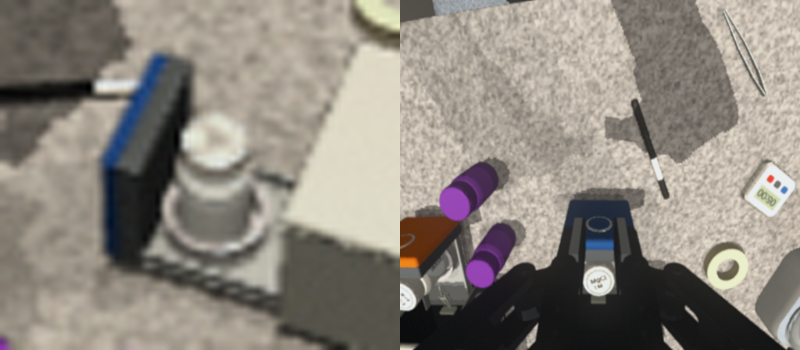

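The jar stands upright inside the nest ring at (213,205) in the left panel. Next is closing the drawer slowly.

Emit:
move_arm([
  [[-0.004,0,0.0452],[0,0,0],-1],
  [[-0.004,0,0.0452],[0,0,0],-1],
  [[-0.004,0,0.0452],[0,0,0],-1],
  [[-0.004,0,0.0452],[0,0,0],-1],
  [[0,0,0],[0,0,0],-1],
  [[-0.01,0,0],[0,0,0],-1],
  [[-0.01,0,0],[0,0,0],-1],
  [[-0.01,0,0],[0,0,0],-1],
  [[-0.0067,0,0],[0,0,0],-1],
  [[-0.0067,0,0],[0,0,0],-1],
  [[-0.0067,0,0],[0,0,0],-1],
  [[-0.0067,0,0],[0,0,0],-1],
])

```text
clock: 14.55
position: [0.4694, 0.1371, 0.0717]
ee_rot: [0.048, 0.999, 0.0, -0.001]
ft_force: [-2.9, 0.3, 1.5]
grip_width: -0.004
grasp_force: 0.0
```

Emit:
move_arm([
  [[-0.0067,0,0],[0,0,0],-1],
  [[-0.0067,0,0],[0,0,0],-1],
  [[-0.0067,0,0],[0,0,0],-1],
  [[-0.0067,0,0],[0,0,0],-1],
  [[-0.0067,0,0],[0,0,0],-1],
  [[-0.0067,0,0],[0,0,0],-1],
  [[-0.0067,0,0],[0,0,0],-1],
  [[-0.0067,0,0],[0,0,0],-1],
  [[-0.0067,0,0],[0,0,0],-1],
  [[-0.0067,0,0],[0,0,0],-1],
  [[-0.0067,0,0],[0,0,0],-1],
  [[-0.0067,0,0],[0,0,0],-1],
])

```text
clock: 15.75
position: [0.5299, 0.1309, 0.0716]
ee_rot: [0.049, 0.999, -0.0, -0.0]
ft_force: [-4.6, -0.8, 0.8]
grip_width: 0.001
grasp_force: 0.0
```

Emit:
move_arm([
  [[-0.0067,0,0],[0,0,0],-1],
  [[-0.0067,0,0],[0,0,0],-1],
  [[-0.0067,0,0],[0,0,0],-1],
  [[-0.0067,0,0],[0,0,0],-1],
  [[-0.0067,0,0],[0,0,0],-1],
])

```text
clock: 16.25
position: [0.5547, 0.1285, 0.0716]
ee_rot: [0.049, 0.999, -0.0, -0.0]
ft_force: [-5.5, -1.7, 1.0]
grip_width: 0.001
grasp_force: 0.0
```

Emit:
move_arm([
  [[-0.0067,0,0],[0,0,0],-1],
  [[-0.0067,0,0],[0,0,0],-1],
  [[-0.0067,0,0],[0,0,0],-1],
  [[-0.003,0,0],[0,0,0],-1],
  [[0,0,0],[0,0,0],-1],
])

```text
clock: 16.75
position: [0.5704, 0.1276, 0.0711]
ee_rot: [0.048, 0.999, 0.0, -0.002]
ft_force: [-12.2, 0.5, 4.4]
grip_width: 0.001
grasp_force: 0.0
```

Emit:
move_arm([
  [[-0.0025,0,0],[0,0,0],-1],
  [[0,0,0],[0,0,0],-1],
])

```text
clock: 16.95
position: [0.5718, 0.1274, 0.071]
ee_rot: [0.048, 0.999, 0.0, -0.002]
ft_force: [-15.0, 0.2, 7.0]
grip_width: 0.005
grasp_force: 0.0
```

Emit:
move_arm([
  [[0.01,0,0],[0,0,0],-1],
  [[0.01,0,0],[0,0,0],-1],
  [[0.03,0,0],[0,0,0],-1],
  [[0.06,0,0],[0,0,0],-1],
  [[0.06,0,0],[0,0,0],-1],
  [[0.03,0,-0.04],[0,0,0],-1],
  [[0,0,-0.06],[0,0,0],-1],
  [[0,0,-0.06],[0,0,0],-1],
  [[0,0,0],[0,0,0],-1],
])

```text
clock: 17.85
position: [0.428, 0.143, 0.198]
ee_rot: [0.049, 0.999, 0.004, 0.005]
ft_force: [0.6, 0.2, -1.3]
grip_width: -0.004
grasp_force: 0.0
```

```bash
python3 - <<'E'
from h import *
s=save('side','s7')
a=load('s0')['pixels'].astype(int);b=s['pixels'].astype(int)
c=load('s6')['pixels'].astype(int)
x,y=[int(k) for k in proj(s,[.571,.126,.08])];print(x,y)
for k in(a,b,c):  # blue pixels mean column in a window
    W=k[y-30:y+35,x-45:x+15];m=(W[...,2]>W[...,0]+25)&(W[...,2]>W[...,1]+15);v,u=np.nonzero(m);print(m.sum(),u.mean()+x-45 if m.sum() else None)
E
python3 g.py .435 -.127 .18 -.059
```

```text
280 154
78 281.1025641025641
89 277.6292134831461
76 257.3421052631579
t 17.9 pos [0.4268 0.1426 0.1952] F [-0.3  0.5 -1.7] | rows 7 turn/row [ 0.0011  0.0012 -0.0069] shift/row [[-0.0065, -0.051, 0.0026], [-0.0046, -0.0512, 0.0029]]
```

Emit:
move_arm([
  [[0,0,0],[0,0,-0.048],-1],
  [[-0.0045,-0.0512,0.0025],[0,0,0],-1],
  [[-0.0045,-0.0512,0.0025],[0,0,0],-1],
  [[-0.0045,-0.0512,0.0025],[0,0,0],-1],
  [[-0.0045,-0.0512,0.0025],[0,0,0],-1],
  [[-0.0045,-0.0512,0.0025],[0,0,0],-1],
  [[-0.0045,-0.0512,0.0025],[0,0,0],-1],
  [[-0.0045,-0.0512,0.0025],[0,0,0],-1],
  [[0,0,0],[0,0,0],-1],
  [[0,0,0],[0,0,0],-1],
])

```text
clock: 18.9
position: [0.432, -0.129, 0.1781]
ee_rot: [0.031, 1.0, -0.0, 0.0]
ft_force: [0.2, 1.1, 0.4]
grip_width: -0.002
grasp_force: 0.0
```

```bash
python3 - <<'E'
from h import *
for n,ks in(('side',('s0','s6')),('top',('t0','t1'))):
    save(n,n[0]+'8');x,y=[int(k) for k in proj(load(ks[0]),[.571,.126,.09])]
    for f in ks+(n[0]+'8',):
        k=load(f)['pixels'].astype(int)
        W=k[y-30:y+35,x-40:x+30];m=(W[...,2]>W[...,0]+25)&(W[...,2]>W[...,1]+15);v,u=np.nonzero(m);print(f,m.sum(),u.mean()+x-40,v.mean()+y-30)
E
python3 g.py .43 -.1265 .072 -.059
```

```text
s0 78 281.1025641025641 154.7948717948718
s6 73 257.3424657534247 149.91780821917808
s8 86 278.90697674418607 157.8372093023256
t0 153 203.84313725490196 182.39215686274508
t1 102 196.00980392156862 216.5392156862745
t8 154 204.02597402597402 182.44805194805195
t 19.0 pos [ 0.4322 -0.1276  0.1782] F [-0.9  0.3  0.4] | rows 3 turn/row [-0.     -0.      0.0002] shift/row [[0.001, 0.0004, 0.0472], [0.001, 0.0004, 0.0472]]
```

Blue is latched again, since its top-view position matches the start. On to orange.

Emit:
move_arm([
  [[0.001,0,0.0472],[0,0,0],-1],
  [[0.001,0,0.0472],[0,0,0],-1],
  [[0.001,0,0.0472],[0,0,0],-1],
  [[0,0,0],[0,0,0],-1],
  [[-0.01,0,0],[0,0,0],-1],
  [[-0.01,0,0],[0,0,0],-1],
  [[-0.01,0,0],[0,0,0],-1],
  [[-0.0067,0,0],[0,0,0],-1],
  [[-0.0067,0,0],[0,0,0],-1],
  [[-0.0067,0,0],[0,0,0],-1],
  [[-0.0067,0,0],[0,0,0],-1],
])

```text
clock: 20.1
position: [0.4721, -0.1308, 0.0722]
ee_rot: [0.03, 1.0, 0.0, -0.001]
ft_force: [-3.7, -0.2, -0.1]
grip_width: 0.002
grasp_force: 0.0
```

Emit:
move_arm([
  [[-0.0067,0,0],[0,0,0],-1],
  [[-0.0067,0,0],[0,0,0],-1],
  [[-0.0067,0,0],[0,0,0],-1],
  [[-0.0067,0,0],[0,0,0],-1],
  [[-0.0067,0,0],[0,0,0],-1],
  [[-0.0067,0,0],[0,0,0],-1],
  [[-0.0067,0,0],[0,0,0],-1],
  [[-0.0067,0,0],[0,0,0],-1],
  [[-0.0067,0,0],[0,0,0],-1],
  [[-0.0067,0,0],[0,0,0],-1],
])

```text
clock: 21.1
position: [0.5227, -0.1339, 0.0723]
ee_rot: [0.03, 1.0, -0.0, -0.0]
ft_force: [-4.7, -2.1, 0.0]
grip_width: -0.001
grasp_force: 0.0
```

Emit:
move_arm([
  [[-0.0067,0,0],[0,0,0],-1],
  [[-0.0067,0,0],[0,0,0],-1],
  [[-0.0067,0,0],[0,0,0],-1],
  [[-0.0067,0,0],[0,0,0],-1],
  [[-0.0067,0,0],[0,0,0],-1],
  [[-0.0067,0,0],[0,0,0],-1],
  [[-0.0067,0,0],[0,0,0],-1],
  [[-0.0067,0,0],[0,0,0],-1],
])

```text
clock: 21.9
position: [0.5626, -0.1363, 0.0723]
ee_rot: [0.03, 1.0, 0.0, -0.0]
ft_force: [-5.2, -1.3, 1.3]
grip_width: -0.003
grasp_force: 0.0
```

Emit:
move_arm([
  [[-0.0067,0,0],[0,0,0],-1],
  [[-0.0067,0,0],[0,0,0],-1],
  [[0,0,0],[0,0,0],-1],
])

```text
clock: 22.2
position: [0.5713, -0.1364, 0.0717]
ee_rot: [0.03, 1.0, 0.001, -0.002]
ft_force: [-13.6, 1.9, 5.3]
grip_width: -0.003
grasp_force: 0.0
```

Emit:
move_arm([
  [[-0.0025,0,0],[0,0,0],-1],
  [[0,0,0],[0,0,0],-1],
])

```text
clock: 22.4
position: [0.572, -0.1369, 0.0713]
ee_rot: [0.03, 1.0, 0.0, -0.003]
ft_force: [-15.2, 1.2, 2.9]
grip_width: 0.0
grasp_force: 0.0
```

Emit:
move_arm([
  [[0.01,0,0],[0,0,0],-1],
  [[0.01,0,0],[0,0,0],-1],
  [[0.03,0,0],[0,0,0],-1],
  [[0.06,0,0],[0,0,0],-1],
  [[0.06,0,0],[0,0,0],-1],
  [[0.03,0,-0.04],[0,0,0],-1],
  [[0,0,-0.06],[0,0,0],-1],
  [[0,0,-0.06],[0,0,0],-1],
  [[0,0,-0.03],[0,0,0],-1],
  [[0,0,0],[0,0,0],-1],
  [[0,0,0],[0,0,0],-1],
])

```text
clock: 23.5
position: [0.426, -0.1276, 0.2148]
ee_rot: [0.03, 1.0, 0.001, 0.001]
ft_force: [-0.2, -0.1, -0.3]
grip_width: -0.002
grasp_force: 0.0
```

```bash
python3 - <<'E'
from h import *
T=load('t0');t=save('top','t9');s=save('side','s9');w=save('wrist','w9')
print(manip.get_obs()['clock'])
def orange(c,l):
    k=c['pixels'].astype(int);m=(k[...,0]>k[...,2]+60)&(k[...,0]>k[...,1]+25)&(k[...,1]>k[...,2]+15);u0,v0=proj(c,[.525,-.132,.1]);v,u=np.nonzero(m)
    q=(abs(u-u0)<45)&(abs(v-v0)<45);print(l,q.sum(),u[q].mean() if q.any() else None,v[q].mean() if q.any() else None)
for f in('t0','t9','s0','s9','w9'):orange(load(f),f)
for n,p in(('out',[.479,-.129,.1]),('shut',[.573,-.135,.1])):print(n,[proj(c,p).round(1) for c in(t,s,w)])
k=t['pixels'].astype(int);W=k[150:220,165:240];m=(W[...,2]>W[...,0]+25)&(W[...,2]>W[...,1]+15);v,u=np.nonzero(m);print('blue',m.sum(),u.mean()+165,v.mean()+150)
# other objects moved?
D=np.abs(t['pixels'].astype(int)-T['pixels']).max(2)>60
print([(n,D[b:d,a:c].sum()) for n,a,b,c,d in(('timer',95,195,130,230),('marker',160,210,190,265),('tape',115,155,150,190),('purpR',332,168,356,192),('black',323,205,348,226),('purp1',250,195,272,215))])
E
```

```text
23.65
t0 138 297.81159420289856 219.91304347826087
t9 146 301.1986301369863 184.7123287671233
s0 98 236.8469387755102 206.55102040816325
s9 96 263.5104166666667 213.79166666666666
w9 58 262.2241379310345 316.9655172413793
out [array([298.2, 221.4]), array([236.5, 204.8]), array([257.3, 242. ])]
shut [array([301.1, 186.4]), array([262.8, 212.5]), array([256.6, 323.5])]
blue 153 204.01307189542484 182.4313725490196
[('timer', np.int64(0)), ('marker', np.int64(0)), ('tape', np.int64(0)), ('purpR', np.int64(0)), ('black', np.int64(10)), ('purp1', np.int64(0))]
```

```bash
python3 -c "
from h import *
print(order.hand_in())"
```

```text
the job is handed in; nothing more can be done
None
```

The job is handed in at about 24 s: the white jar was set upright in the blue drawer's nest, and the camera positions show both drawers shut, though the jars can't be seen once the drawers are in and the hand-in gave no verdict.

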